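# Set the vent width of a conditioning cabinet with its door stay

## Task

The little conditioning cabinet has to air: its door must stand open, held by the stay on its middle, yellow-framed hole. Lift the stay's first hole off the door peg, swing the stay back over the roof, lay it down on the rubber rest and let go; then pull the door open by its blue handle. Take the stay again and drop its middle hole fully down over the peg, let go, and leave the bottle, jar and canister standing where they are.

Things in the scene. Friction and masses are not known exactly. Their poses are not given: they have to be found in the camera images.
- cabinet: White cabinet with clear sides, 200 mm deep, 260 wide, its flat roof 140 mm above the bench. Fixed, but it stands elsewhere in each run. Origin: centre of its underside; its x axis points from the front (door) to the back, its y axis to the hinge side; the front looks to the robot, give or take 0.3 rad.
- stay_pivot (a point): Centre of the stay's pivot, mid-thickness of the bar, on a fixed upright post near the roof's front right corner; the post's cap is 70 mm above the roof. The stay is a steel bar 200 mm long, 28 wide, 6 thick that always lies level, turning about this post. Fully down, its underside is 12 mm above the roof and this point 155 mm above the bench.
- stay_knob (a point): Middle of the red upright round knob (22 mm diameter, 42 tall) on the free end of the stay, 170 mm from the pivot; grasp it here from above. This point is 22 mm above the bar's top face, 20 mm below the knob's top, 180 mm above the bench when the stay is down.
- middle_hole (a point): Centre (mid-thickness) of the stay's middle hole, framed in yellow, on the line from pivot to knob. The bar's three holes, 14 mm in diameter, are 85.4, 115.4 and 145.4 mm from the pivot. At the start the first (nearest the pivot) is down over the peg and keeps the door shut.
- peg_top (a point): Tip of the brass peg on the door's top edge, 150 mm from the hinge line: 10 mm diameter, 32 tall, the last 10 mm a cone narrowing to 3 mm. The tip is 172 mm above the bench, 14 mm above the top face of a stay that is down on it; a stay lifted over 20 mm clears it. The cone draws in a hole up to about 4 mm off, as the door turns easily.
- door_hinge (a point): Point on the door's vertical hinge line, at the height of the door's top edge (140 mm above the bench), at the cabinet's front left corner seen from the robot.
- door_handle (a point): Grasp point on the door's blue upright round handle (20 mm diameter), 220 mm along the door from the hinge, 35 mm in front of the door's mid-plane, 178 mm above the bench; the handle's top is 18 mm higher, its foot 44 mm lower. The door is 235 mm long, 12 thick, its top level with the roof.
- door (a joint): Door angle, rad: 0 shut, grows as the door swings out towards the robot (clockwise seen from above), at most 1.2. It stays where it is left (light friction). The middle hole meets the peg at 0.31 rad, the third hole (by the knob) at 0.53.
- stay (a joint): Turn of the stay about its post, rad: 0 at the start (first hole on the peg); grows as the stay is swung back over the roof (clockwise seen from above), at most 1.25; at 0.75 it lies on the rubber rest, and anywhere above 0.4 it lies well on the roof. Over the peg by its middle hole it reads -0.36. Turns easily.
- stay_lift (a joint): Height of the stay above its lowest position, m: 0 fully down, at most 0.040. It is lifted straight up along its post and sinks back by its own weight (about 0.2 kg) when let go.
- reagent: Amber reagent bottle, 60 mm diameter, 125 tall, on the bench to the left or right of the cabinet; origin at the centre of its underside. Leave it alone.
- jar: Clear jar with white lid, 64 mm diameter, 85 tall, on the bench on the other side of the cabinet; origin at the centre of its underside. Leave it alone.
- canister: Steel canister, 60 mm diameter, 120 tall, on the bench in front and to the right of the cabinet, outside the door swing; origin at the centre of its underside. Leave it alone.

How it is judged:
By the outcome, as a careful person would: the job done as asked, in the order asked, and still so for the second after the job is handed in, with the robot touching nothing.
It also fails if it takes over 72 s, if anything falls off the work surface, if the arm or the gripper's body presses on something with over 40 N, if the wrist force passes 120 N, or if a joint passes its speed limit or range.

## Robot

A 6-joint arm with a two-finger parallel gripper is mounted at the origin on the work surface. World frame = base frame: x ahead of the robot, y to its left, z up, the work surface at z = 0. Lengths are in m, angles in rad, forces in N, time in s.
With the tool pointing down it reaches from about 0.275 to 1 m from the base axis. Payload 8.4 kg.
Tool frame: the origin (TCP) lies on the centre line of the jaws, within the pads' length; the fingertips stand 17 mm ahead of it and the grasp point (between the pads) lies 2 mm behind it (bot.tcp_to_tips is the y of the fingertips in the tool frame, in m); y points along the fingers, z is the direction in which the jaws open and shut, and the axes are right-handed (so a half turn about y gives the same grasp; the last joint's range is limited). The gripper opens to 85 mm and grips with 20 to 120 N. Pads are 22 mm wide; open, the fingers measure 114 mm over their backs; the gripper's body (76 mm by 85 mm) begins 54 mm behind the grasp point. The pads swing forward as they close: fully open they stand 13 mm farther back than shut.
Start: joints at [-1.271, 0.353, 1.633, -0, 1.155, -0.002], TCP at [0.186, -0.597, 0.248] pointing down, gripper open.
Joint ranges: [-2.63, 2.63], [-0.92, 2.1], [0.06, 2.66], [-1.3, 4.44], [0, 2.69], [-3.02, 3.02]. Speed limits (rad/s): [2.22, 2.22, 2.79, 3.14, 3.14, 3.14].

## Interface

Orientations are given as a unit quaternion [x, y, z, w].
In Python, from workcell import bot, hand, kinematics, get_obs, vision, hand_in gives the robot as it stands. The module is installed in compiled form; this text tells all that it offers. Calls block until the motion is done:
- bot.reach(position, orientation): joint-space move of the TCP to a pose.
- bot.servo_line(position, ori=None, velocity=0.15): straight line of the TCP; ori=None keeps the orientation; velocity is the mean speed in m/s.
- bot.goto_joints(angles): joint-space move.
- hand.move_gripper(opening, strength=None): finger opening in m; strength is the grip in N (None keeps the last); returns when the fingers have stopped.
- bot.dwell(seconds).
- kinematics.solve_ik(position, orientation): joint angles nearest the present ones, or None.
- get_obs(): the state.
- vision.read_camera(name): name is "side" or "top" or "wrist"; returns a dict with "frame" (480x640x3 uint8, red, green, blue), "intrinsics" (3x3 intrinsics, pixels), "view" (4x4, takes a point from world to camera coordinates). Camera axes: x right, y down, z forward; pixel columns grow to the right and rows downward; lengths in m; the calibration is good to about 2 mm. A picture is of the moment at which its call begins. There is no depth.
A pose or a line that the arm cannot do raises bot.IKError and nothing moves.
- hand_in(): hands the job in, once; it reports no verdict.
The state is a dict: "time_s": time; "joint_pos": joint angles; "joint_vel": joint speeds; "joint_efforts": joint torques, N m; "position": TCP position; "orientation": TCP orientation; "wrist_force": force on the tool from outside, world axes, zero at the start; "ft_torque": the same for the moment, N m; "gripper_width": finger opening in m.
Only numpy, scipy, OpenCV 4.12 (cv2) and the standard library are available. Lean on these libraries where they do the work, as an engineer would, in place of code of your own. Each camera call takes 0.05 s, during which the arm holds its last target.

## Working session

There is one attempt and no reset: what is moved stays moved. The work goes in short steps, each a Python script; the robot and the scene stay as the last script left them, time stands still between calls to the robot, and variables do not carry over. Pictures are saved under pics/ and viewed, and the job is handed in when it is done.

```bash
mkdir -p pics; ls; python3 - <<'E'
from workcell import bot, hand, kinematics, get_obs, vision
import cv2,numpy as np
o=get_obs();print(o)
for n in("top","side","wrist"):
    c=vision.read_camera(n);cv2.imwrite(f"pics/{n}0.png",c["frame"][:,:,::-1]);print(n,c["intrinsics"],c["view"])
    np.savez(f"pics/{n}0.npz",K=c["intrinsics"],V=c["view"],f=c["frame"])
E
```

```text
pics
{'time_s': 0.0, 'joint_pos': array([-1.27143105e+00,  3.53657435e-01,  1.63415314e+00, -3.84099836e-06,
        1.15521970e+00, -2.40459230e-03]), 'joint_vel': array([ 0.00056477, -0.00252312, -0.00184523,  0.00039877,  0.00033049,
        0.00027044]), 'joint_efforts': array([-2.93972858e-03, -6.05258131e+01, -3.42070270e+01, -2.01999760e-04,
        9.50241432e-03,  2.65224941e-05]), 'position': array([ 0.18561404, -0.59630916,  0.24754774]), 'orientation': array([-0.10636433,  0.69957519, -0.69857019,  0.10621149]), 'wrist_force': array([ 0.59365819,  0.35803549, -0.10429246]), 'ft_torque': array([ 0.03729516, -0.00269015, -0.00737054]), 'gripper_width': 0.08558642362392296}
top [[443.70506831   0.         319.1315842 ]
 [  0.         443.70506831 239.93116672]
 [  0.           0.           1.        ]] [[ 0.01841807 -0.99954657  0.02382091  0.0066509 ]
 [-0.99783835 -0.01987935 -0.06263728  0.56518819]
 [ 0.06308243 -0.02261576 -0.99775204  1.04021998]
 [ 0.          0.          0.          1.        ]]
side [[478.75020138   0.         315.75206609]
 [  0.         478.75020138 239.24690362]
 [  0.           0.           1.        ]] [[-0.87885427 -0.47702018 -0.00818101  0.52593501]
 [-0.33013481  0.62043549 -0.71138654  0.26170442]
 [ 0.34442152 -0.62250426 -0.70275334  0.90991246]
 [ 0.          0.          0.          1.        ]]
wrist [[342.76341457   0.         318.35412125]
 [  0.         342.76341457 233.76573899]
 [  0.           0.           1.        ]] [[ 0.29734203 -0.9547705  -0.00100528 -0.62581951]
 [-0.90963674 -0.28360571  0.30352728 -0.04124301]
 [-0.29008399 -0.08933697 -0.95282222  0.38015644]
 [ 0.          0.          0.          1.        ]]
```

View pics/top0.png

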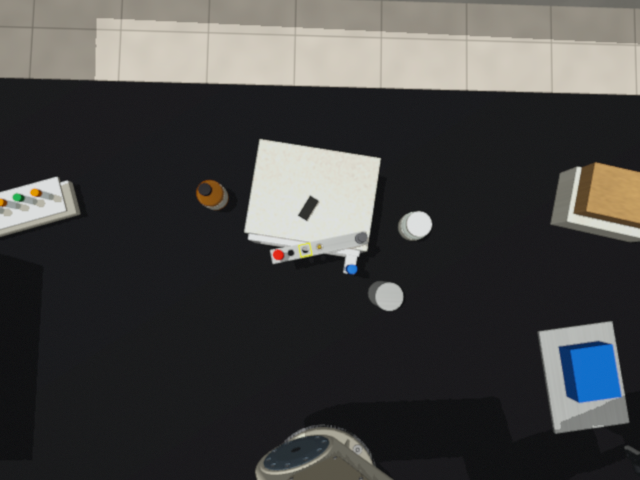

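View pics/side0.png

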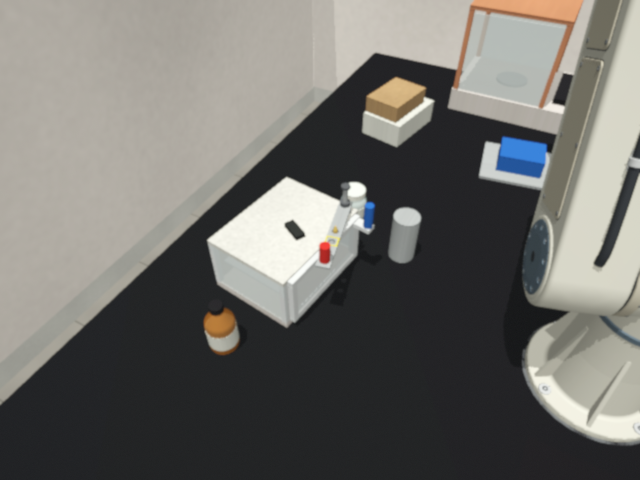

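The top view shows the knob at about (279,255), yellow hole (306,250), peg (319,246), post cap (361,239) and handle (351,269), with the hinge corner near (249,237). In the side view the knob is at about (325,252) and the handle at (369,215). I'll enlarge both for measurement.

```bash
python3 - <<'E'
import cv2,numpy as np
t=cv2.imread("pics/top0.png")[120:310,180:440];s=cv2.imread("pics/side0.png")[160:350,190:450]
cv2.imwrite("pics/tz.png",cv2.resize(t,None,fx=3,fy=3,interpolation=cv2.INTER_CUBIC))
cv2.imwrite("pics/sz.png",cv2.resize(s,None,fx=3,fy=3,interpolation=cv2.INTER_CUBIC))
E
```

```text
(no output)
```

View pics/tz.png

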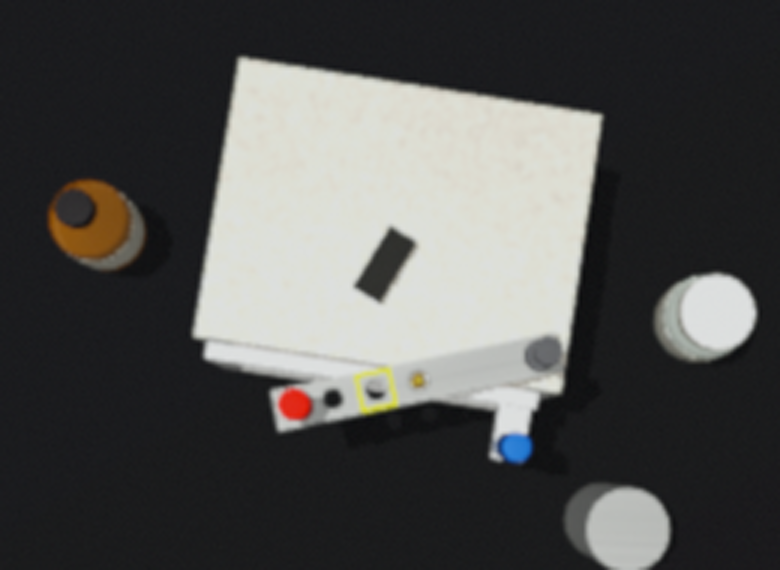

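View pics/sz.png

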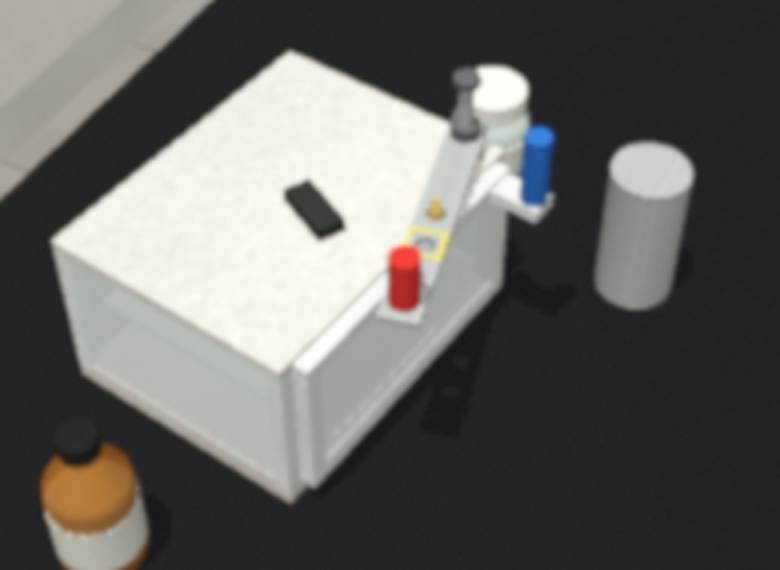

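```bash
cat > meas.py <<'E'
import numpy as np
def ray(K,V,u,v):
    d=np.linalg.inv(K)@[u,v,1]; R=V[:3,:3]; return -R.T@V[:3,3], R.T@d
def onz(K,V,u,v,z):
    c,d=ray(K,V,u,v); return c+d*(z-c[2])/d[2]
def proj(K,V,p):
    q=K@(V[:3,:3]@np.asarray(p)+V[:3,3]); return q[:2]/q[2]
def tri(rs):
    A=0;b=0
    for c,d in rs:
        d=d/np.linalg.norm(d);P=np.eye(3)-np.outer(d,d);A=A+P;b=b+P@c
    return np.linalg.solve(A,b)
E
python3 - <<'E'
from meas import *
T=np.load("pics/top0.npz");S=np.load("pics/side0.npz")
zt=lambda p:((p[0]+.5)/3-.5+180,(p[1]+.5)/3-.5+120)
zs=lambda p:((p[0]+.5)/3-.5+190,(p[1]+.5)/3-.5+160)
D=dict(knobtop=((294,404),(405,259),.2),handletop=((517,446),(540,137),.196),peg=((418,379),(436,202),.172),cap=((544,352),(466,76),.21),yellow=((376,390),(427,243),.158),
bl=((239,57),(290,371),.14) ,br=((602,114),None,.14),fl=((193,338),(279,373),.14),fr=((562,393),None,.14),bl2=((239,57),(52,240),.14),br2=((602,114),(291,50),.14),can=((628,528),(651,171),.12),jar=((718,312),None,.085),bott=((75,208),(78,440),.125))
for k,(a,b,z) in D.items():
    p=onz(T['K'],T['V'],*zt(a),z); print(k,p.round(4),end=' ')
    if b: print(onz(S['K'],S['V'],*zs(b),z).round(4),tri([ray(T['K'],T['V'],*zt(a)),ray(S['K'],S['V'],*zs(b))]).round(4),end='')
    print()
E
```

```text
knobtop [0.5235 0.1025 0.2   ] [0.521  0.1048 0.2   ] [0.5229 0.1025 0.197 ]
handletop [ 0.4987 -0.0445  0.196 ] [ 0.4961 -0.0439  0.196 ] [ 0.4977 -0.0451  0.1945]
peg [0.5428 0.021  0.172 ] [0.5403 0.0233 0.172 ] [0.5423 0.0207 0.169 ]
cap [ 0.5602 -0.0599  0.21  ] [ 0.5619 -0.0639  0.21  ] [ 0.5599 -0.0595  0.2138]
yellow [0.5354 0.0494 0.158 ] [0.5341 0.0481 0.158 ] [0.5346 0.0491 0.1587]
bl [0.7709 0.1517 0.14  ] [0.5659 0.1732 0.14  ] [0.6924 0.1351 0.0847]
br [ 0.7362 -0.1075  0.14  ] 
fl [0.5701 0.1785 0.14  ] [0.5712 0.1779 0.14  ] [0.5703 0.1785 0.1411]
fr [ 0.5365 -0.0812  0.14  ] 
bl2 [0.7709 0.1517 0.14  ] [0.77   0.1498 0.14  ] [0.7697 0.1511 0.1415]
br2 [ 0.7362 -0.1075  0.14  ] [ 0.7352 -0.1101  0.14  ] [ 0.7347 -0.1075  0.1421]
can [ 0.4418 -0.1322  0.12  ] [ 0.4396 -0.1308  0.12  ] [ 0.4409 -0.1329  0.1177]
jar [ 0.6018 -0.205   0.085 ] 
bott [0.6627 0.2674 0.125 ] [0.6595 0.2712 0.125 ] [0.6632 0.2684 0.1195]
```

```bash
cat > geo.py <<'E'
import numpy as np
from scipy.optimize import least_squares
# frame at hinge, cabinet axes (x back, y to hinge side)
def door_l(th,r,off=0): # off: towards front
    d=np.array([-np.sin(th),-np.cos(th)]); n=np.array([-np.cos(th),np.sin(th)])
    return r*d+off*n
f=lambda v:[np.hypot(*(door_l(t,.15)-v))-r for t,r in((0,.0854),(.31,.1154),(.53,.1454))]
v0=least_squares(f,[.0,-.24]); Vl=v0.x
e=door_l(0,.15)-Vl; phi0=np.arctan2(e[1],e[0])
def stay_l(s,r): a=phi0-s; return Vl+r*np.array([np.cos(a),np.sin(a)])
obs=dict(knob=(.5222,.1037),handle=(.4974,-.0442),peg=(.5416,.0222),piv=(.561,-.0618),yel=(.5348,.0488))
loc=dict(knob=stay_l(0,.17),handle=door_l(0,.22,.035),peg=door_l(0,.15),piv=Vl,yel=stay_l(0,.1154))
def W(l,q): c,s=np.cos(q[2]),np.sin(q[2]); return np.array([q[0]+c*l[0]-s*l[1],q[1]+s*l[0]+c*l[1]])
q=least_squares(lambda q:np.concatenate([W(loc[k],q)-obs[k] for k in obs]),[.56,.17,-.13]).x
door=lambda th,r,off=0:W(door_l(th,r,off),q)
stay=lambda s,r=.17:W(stay_l(s,r),q)
stay_ang=lambda s:phi0-s+q[2]
door_ang=lambda th:q[2]-np.pi/2-th
if __name__=="__main__":
    print(Vl,v0.fun,phi0,q)
    for k in obs: print(k,(W(loc[k],q)-obs[k])*1000)
    a=door(.31,.15)-stay(0,0);print(np.hypot(*a), stay_ang(0)-np.arctan2(a[1],a[0]))
    for s in(0,.75,-.36):print(s,stay(s),stay_ang(s))
    print(door(.31,.22,.035),door(.31,.15))
E
python3 geo.py
cat > h.py <<'E'
from workcell import bot, hand, kinematics, get_obs, vision
import cv2,numpy as np,geo
from meas import *
from scipy.spatial.transform import Rotation as R
def quat(jaw): # tool y down, z along jaw angle
    z=np.array([np.cos(jaw),np.sin(jaw),0]);y=np.array([0,0,-1.]);x=np.cross(y,z)
    return R.from_matrix(np.c_[x,y,z]).as_quat()
def st(m=''):
    o=get_obs();print(m,'t%.2f'%o['time_s'],'p',o['position'].round(4),'F',o['wrist_force'].round(1),'g%.4f'%o['gripper_width'],'q',o['joint_pos'].round(2),flush=True);return o
def pic(n,name):
    c=vision.read_camera(n);cv2.imwrite(f"pics/{name}.png",c["frame"][:,:,::-1]);np.savez(f"pics/{name}.npz",K=c["intrinsics"],V=c["view"],f=c["frame"]);return c
E
python3 - <<'E'
from h import *
print(quat(0),R.from_quat(get_obs()['orientation']).as_matrix().round(2),bot.tcp_to_tips)
for s in(0,.75,-.36):
    for k in(0,1):
        j=geo.stay_ang(s)-np.pi/2+k*np.pi
        print(s,k,kinematics.solve_ik([*geo.stay(s),.184],quat(j)))
for th in(0,.31):
    for k in(0,1):
        j=geo.door_ang(th)+np.pi/2+k*np.pi
        print(th,k,kinematics.solve_ik([*geo.door(th,.22,.035),.182],quat(j)))
E
```

```text
[ 0.02911369 -0.23034146] [ 5.38333878e-05 -2.45151494e-04  1.95694295e-04] 1.9184523244730332 [ 0.55936339  0.17005225 -0.12044884]
knob [ 0.09507551 -0.18770426]
handle [0.78225517 0.05171163]
peg [-0.26027999 -1.06097544]
piv [-0.4111769  -0.31858573]
yel [-0.20587379  1.51555381]
0.11515484850559365 -0.36017798683747326
0 [0.52229508 0.1035123 ] 1.7980034819017865
0.75 [0.64547014 0.08517419] 1.0480034819017865
-0.36 [0.46640233 0.07940493] 2.1580034819017864
[ 0.43575482 -0.01527428] [0.49677158 0.03373546]
[ 0.5 -0.5  0.5 -0.5] [[-0.95 -0.    0.3 ]
 [-0.3   0.   -0.95]
 [ 0.   -1.   -0.  ]] 0.017
0 0 [ 1.92834906e-01  2.84471488e-01  1.89216272e+00 -4.44089210e-16
  9.64958442e-01 -3.43722494e-02]
0 1 None
0.75 0 [ 1.28894905e-01  4.55290733e-01  1.63089777e+00 -4.44089210e-16
  1.05540415e+00  6.51687750e-01]
0.75 1 [ 1.28894905e-01  4.55290733e-01  1.63089777e+00 -4.44089210e-16
  1.05540415e+00 -2.48990490e+00]
-0.36 0 [ 1.65462491e-01  1.96565672e-01  2.01241731e+00 -4.44089210e-16
  9.32609669e-01 -4.21744664e-01]
-0.36 1 [ 1.65462491e-01  1.96565672e-01  2.01241731e+00 -4.44089210e-16
  9.32609669e-01  2.71984799e+00]
0 0 [-9.13870506e-02  2.39720211e-01  1.96017499e+00 -4.44089210e-16
  9.41697457e-01  2.90617920e-02]
0 1 None
0.31 0 [-3.84783141e-02  1.42636798e-01  2.08633534e+00 -4.44089210e-16
  9.12620512e-01  3.91970529e-01]
0.31 1 [-3.84783141e-02  1.42636798e-01  2.08633534e+00 -4.44089210e-16
  9.12620512e-01 -2.74962213e+00]
```

```bash
python3 - <<'E'
from h import *
jq=lambda s:quat(geo.stay_ang(s)-np.pi/2)
bot.reach([*geo.stay(0),.29],jq(0)); st('above')
hand.move_gripper(.05,40)
pic('wrist','w1')
bot.servo_line([*geo.stay(0),.184],velocity=.1); st('down')
hand.move_gripper(0,40); st('grip')
pic('side','s1')
E
```

```text
above t2.89 p [0.5225 0.1029 0.2899] F [ 0.1 -0.6  0.3] g0.0858 q [ 0.19  0.17  1.78 -0.    1.19 -0.03]
down t4.59 p [0.5227 0.1036 0.1846] F [-0.4  0.5  0.3] g0.0500 q [ 0.19  0.28  1.89 -0.    0.97 -0.03]
grip t4.95 p [0.5225 0.1036 0.1843] F [-0.8  0.6  1.3] g0.0208 q [ 0.19  0.28  1.89  0.    0.96 -0.03]
```

View pics/w1.png

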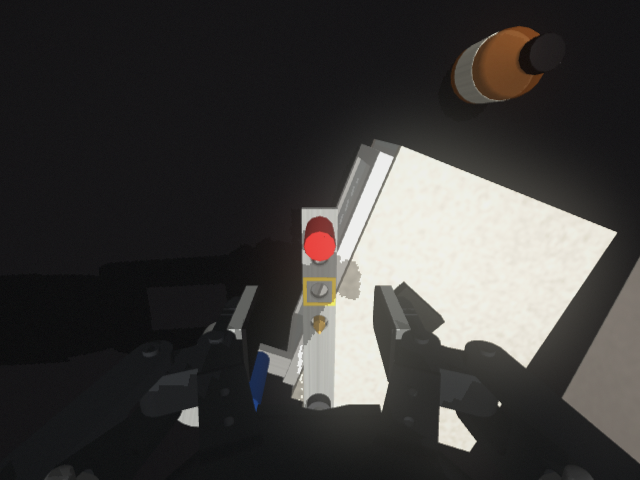

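View pics/s1.png

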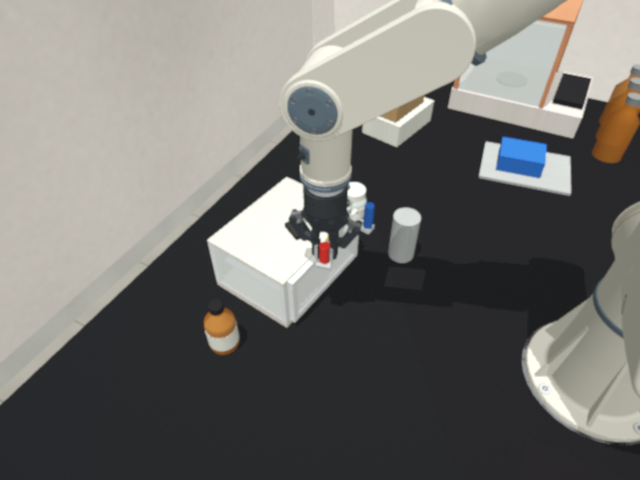

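```bash
python3 - <<'E'
import cv2
s=cv2.imread("pics/s1.png")[180:300,250:410]
cv2.imwrite("pics/s1z.png",cv2.resize(s,None,fx=4,fy=4,interpolation=cv2.INTER_CUBIC))
E
```

```text
(no output)
```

View pics/s1z.png

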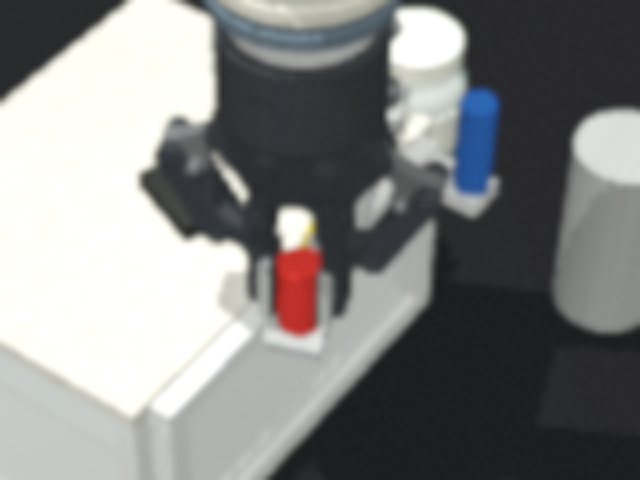

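The close-up shows the knob between both pads, with a width of 20.8 mm against the 22 mm knob. Now I'll lift and check.

```bash
python3 - <<'E'
from h import *
bot.servo_line([*geo.stay(0),.184+.031],velocity=.06); st('lift')
pic('side','s2')
import cv2
s=cv2.imread("pics/s2.png")[180:300,250:410]
cv2.imwrite("pics/s2z.png",cv2.resize(s,None,fx=4,fy=4,interpolation=cv2.INTER_CUBIC))
E
```

```text
lift t5.67 p [0.5223 0.1034 0.2151] F [ 0.6 -2.3 -1.5] g0.0209 q [ 0.19  0.25  1.86 -0.    1.03 -0.03]
```

View pics/s2z.png

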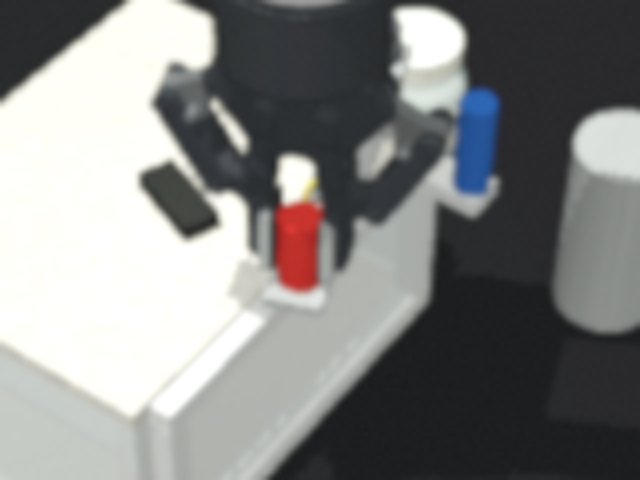

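The bar rose with the gripper: knob and bar end moved up together by about 11 px. Next I'll swing it back, lay it down and release.

```bash
python3 - <<'E'
from h import *
jq=lambda s:quat(geo.stay_ang(s)-np.pi/2)
for s in (.15,.3,.45,.6,.75):
    bot.servo_line([*geo.stay(s),.215],jq(s),velocity=.08); o=st(s)
    if np.linalg.norm(o['wrist_force'])>25: break
else:
    bot.servo_line([*geo.stay(.75),.192],velocity=.06)
    bot.servo_line([*geo.stay(.75),.1845],velocity=.03);st('low')
    hand.move_gripper(.05);st('open')
    bot.servo_line([*geo.stay(.75),.28],velocity=.15);st('up')
    pic('top','t3');pic('side','s3')
E
```

```text
0.15 t6.18 p [0.547  0.1073 0.2145] F [ 1.7 -2.8 -1. ] g0.0207 q [ 0.19  0.29  1.81 -0.    1.05  0.11]
0.3 t6.65 p [0.5722 0.1074 0.2147] F [ 0.4 -2.4 -1.7] g0.0207 q [0.18 0.32 1.76 0.   1.06 0.25]
0.45 t7.12 p [0.5974 0.1038 0.2148] F [ 0.1 -2.5 -1.9] g0.0206 q [0.17 0.36 1.71 0.   1.08 0.39]
0.6 t7.58 p [0.6218 0.0963 0.2148] F [ 0.  -1.3 -2.2] g0.0208 q [0.15 0.39 1.66 0.   1.1  0.52]
0.75 t8.05 p [0.6448 0.0854 0.2148] F [-0.5 -1.5 -1.7] g0.0209 q [0.13 0.42 1.61 0.   1.11 0.65]
low t8.98 p [0.6456 0.0852 0.1846] F [-0.9 -1.5  0.3] g0.0208 q [0.13 0.45 1.63 0.   1.06 0.65]
open t9.38 p [0.6456 0.0853 0.1846] F [ 0.1 -1.   0.2] g0.0497 q [0.13 0.45 1.63 0.   1.06 0.65]
up t10.16 p [0.6449 0.0851 0.2791] F [ 0.3 -0.2 -1. ] g0.0504 q [ 0.13  0.37  1.54 -0.    1.23  0.65]
```

View pics/s3.png

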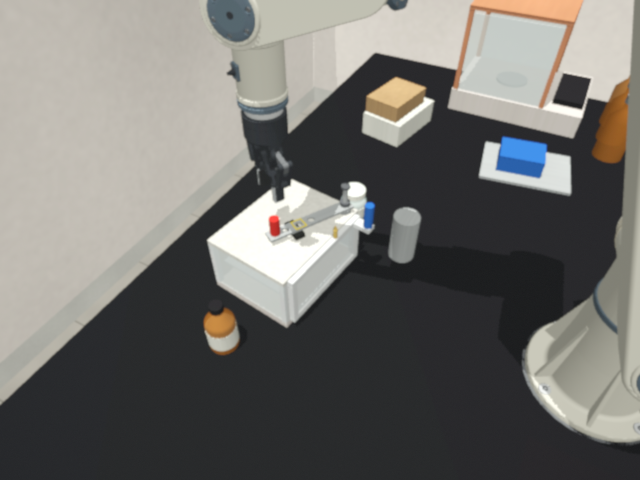

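The side view shows the stay lying on the rest, with the knob at (274,226) and the peg free at (335,232). For the handle I'll set the jaws along the door, so the knuckles stay clear of the post.

```bash
python3 - <<'E'
from h import *
jd=lambda t:quat(geo.door_ang(t))
H=lambda t:geo.door(t,.22,.035)
bot.reach([*H(0),.28],jd(0));st('above')
bot.servo_line([*H(0),.182],velocity=.1);st('down')
hand.move_gripper(0,40);o=st('grip')
if o['gripper_width']>.015:
    for t in (.08,.16,.24,.31):
        bot.servo_line([*H(t),.182],jd(t),velocity=.06);o=st(t)
        if np.linalg.norm(o['wrist_force'])>25: print('force');break
    pic('top','t4');pic('side','s4')
E
```

```text
above t11.17 p [ 0.4988 -0.044   0.28  ] F [ 0.  -0.5  0.8] g0.0503 q [-0.09  0.13  1.86  0.    1.16  1.6 ]
down t12.30 p [ 0.4987 -0.0442  0.1825] F [-0.  -0.1 -0.4] g0.0502 q [-0.09  0.24  1.96  0.    0.94  1.6 ]
grip t12.68 p [ 0.4986 -0.0437  0.1826] F [-1.1  4.1  6.8] g0.0187 q [-0.09  0.24  1.96  0.    0.94  1.6 ]
0.08 t13.12 p [ 0.4819 -0.0381  0.1827] F [0.7 5.2 3.4] g0.0188 q [-0.08  0.21  1.99  0.    0.93  1.69]
0.16 t13.57 p [ 0.4656 -0.0311  0.1827] F [2.1 6.4 3.9] g0.0188 q [-0.07  0.19  2.03  0.    0.92  1.78]
0.24 t14.03 p [ 0.45   -0.0228  0.1827] F [3.3 7.3 3.9] g0.0189 q [-0.05  0.16  2.06  0.    0.92  1.88]
0.31 t14.43 p [ 0.4369 -0.0146  0.1827] F [3.7 6.3 2.3] g0.0185 q [-0.04  0.14  2.09  0.    0.91  1.96]
```

View pics/s4.png

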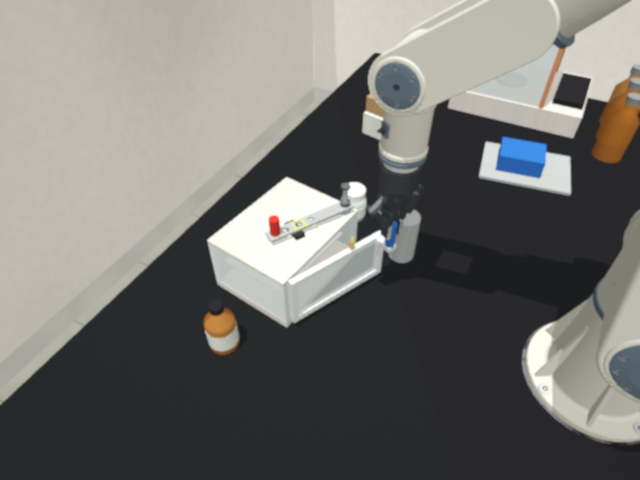

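The side view shows the door swung out, with the peg at about (352,242) and the stay still on its rest. I'll release the handle, go back above the knob and measure.

```bash
python3 - <<'E'
from h import *
H=geo.door(.31,.22,.035)
hand.move_gripper(.05);st('open')
bot.servo_line([*H,.29],velocity=.15)
bot.reach([*geo.stay(.75),.29],quat(geo.stay_ang(.75)-np.pi/2));st()
pic('top','t5');c=pic('side','s5');pic('wrist','w5')
for n,(a,b,e,f) in dict(t5=(120,310,180,440),s5=(160,350,190,450)).items():
    cv2.imwrite(f"pics/{n}z.png",cv2.resize(cv2.imread(f"pics/{n}.png")[a:b,e:f],None,fx=3,fy=3,interpolation=cv2.INTER_CUBIC))
for nm in('t5','s5'):
    d=np.load(f"pics/{nm}.npz")
    for nme,p in dict(peg=[*geo.door(.31,.15),.172],handtop=[*geo.door(.31,.22,.035),.196],knobtop=[*geo.stay(.75),.2],mid=[*geo.stay(.75,.1154),.158],cap=[*geo.stay(0,0),.21]).items():
        print(nm,nme,((proj(d['K'],d['V'],p)-([180,120] if nm=='t5' else [190,160]))*3+1).round(0))
E
```

```text
open t14.94 p [ 0.4355 -0.0154  0.1818] F [0.9 1.  0.1] g0.0502 q [-0.04  0.14  2.09 -0.    0.91  1.96]
 t17.00 p [0.6448 0.0849 0.2893] F [-1.  -0.7 -0.1] g0.0500 q [ 0.13  0.36  1.53 -0.    1.25  0.65]
t5 peg [398. 447.]
t5 handtop [471. 541.]
t5 knobtop [325. 220.]
t5 mid [395. 271.]
t5 cap [547. 351.]
s5 peg [488. 233.]
s5 handtop [607. 191.]
s5 knobtop [250. 176.]
s5 mid [325. 193.]
s5 cap [467.  78.]
```

View pics/s5z.png

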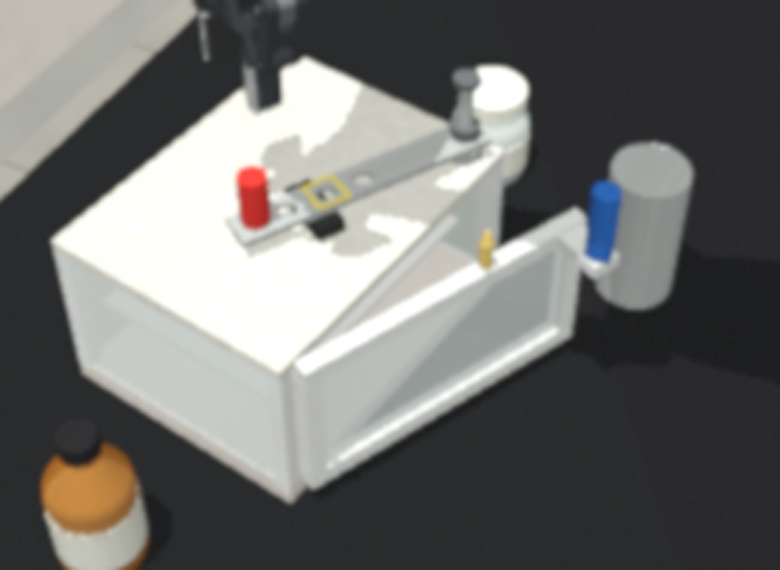

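View pics/t5z.png

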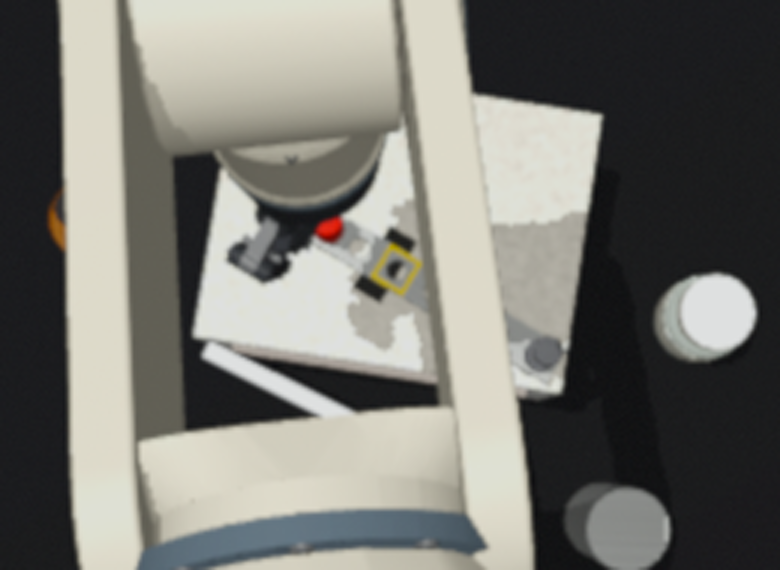

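View pics/w5.png

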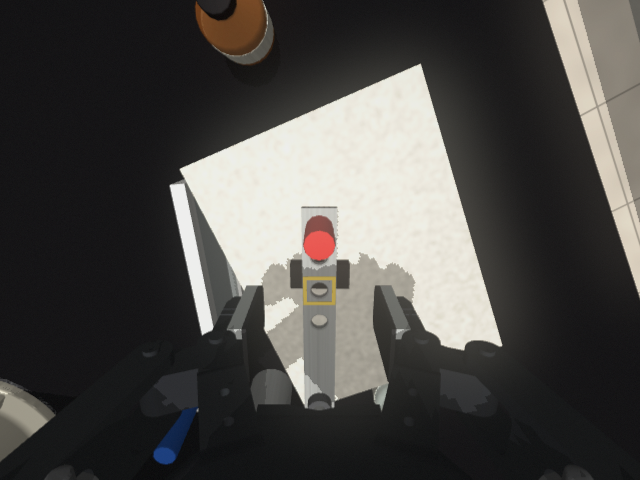

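The side view shows the peg tip at (488,233), where the model predicts it, and the knob at (253,172) against a prediction of (250,176). I'll take the knob and swing it to the peg, keeping the bar lifted.

```bash
python3 - <<'E'
from h import *
jq=lambda s:quat(geo.stay_ang(s)-np.pi/2)
bot.servo_line([*geo.stay(.75),.184],velocity=.1)
hand.move_gripper(0,40);o=st('grip')
assert o['gripper_width']>.017
bot.servo_line([*geo.stay(.75),.217],velocity=.06);st('lift')
for s in np.linspace(.75,-.36,8)[1:]:
    bot.servo_line([*geo.stay(s),.217],jq(s),velocity=.08); o=st(round(s,2))
    if np.linalg.norm(o['wrist_force'])>25: print('force');break
for n in('top','side','wrist'): pic(n,n[0]+'6')
cv2.imwrite("pics/s6z.png",cv2.resize(cv2.imread("pics/s6.png")[160:350,190:450],None,fx=3,fy=3,interpolation=cv2.INTER_CUBIC))
E
```

```text
grip t18.72 p [0.6458 0.0853 0.1844] F [1.3 0.5 1.4] g0.0207 q [0.13 0.45 1.63 0.   1.06 0.65]
lift t19.42 p [0.6455 0.0852 0.2171] F [-0.1 -0.5 -1.7] g0.0208 q [0.13 0.42 1.6  0.   1.12 0.65]
0.59 t19.90 p [0.6213 0.0966 0.2169] F [ 0.   0.1 -1.4] g0.0205 q [ 0.15  0.39  1.65 -0.    1.1   0.52]
0.43 t20.38 p [0.5958 0.1041 0.2171] F [ 0.1  0.3 -2.5] g0.0207 q [ 0.17  0.35  1.71 -0.    1.08  0.38]
0.27 t20.87 p [0.5693 0.1076 0.2172] F [ 0.1  0.3 -1.3] g0.0208 q [ 0.18  0.31  1.76 -0.    1.06  0.23]
0.12 t21.35 p [0.5424 0.1068 0.2172] F [-1.3  0.6 -2.6] g0.0209 q [ 0.19  0.27  1.82 -0.    1.05  0.08]
-0.04 t21.83 p [0.516  0.1018 0.2172] F [ 0.  -0.4 -0.9] g0.0208 q [ 0.19  0.23  1.88  0.    1.03 -0.08]
-0.2 t22.32 p [0.4907 0.0927 0.2173] F [-0.9  0.1 -1.7] g0.0209 q [ 0.18  0.19  1.93  0.    1.02 -0.24]
-0.36 t22.80 p [0.4671 0.0797 0.2172] F [-0.1  0.2 -1.9] g0.0208 q [ 0.17  0.15  1.98  0.    1.01 -0.42]
```

View pics/s6z.png

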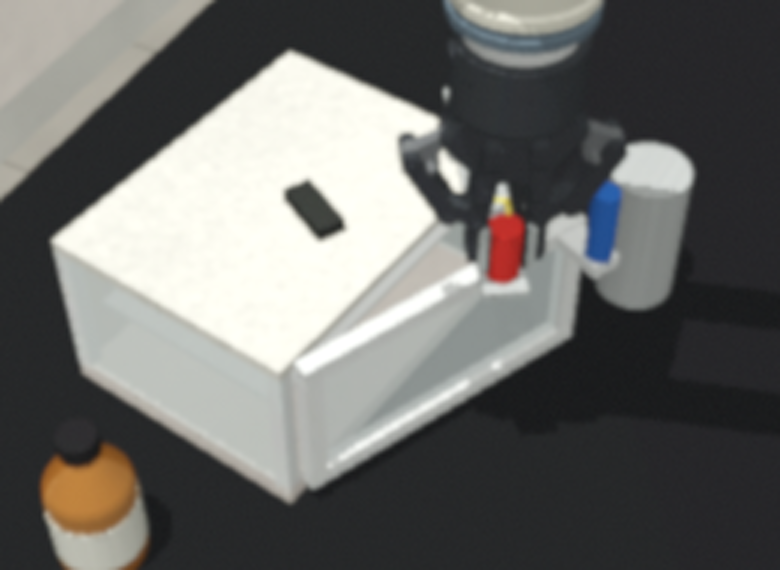

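View pics/w6.png

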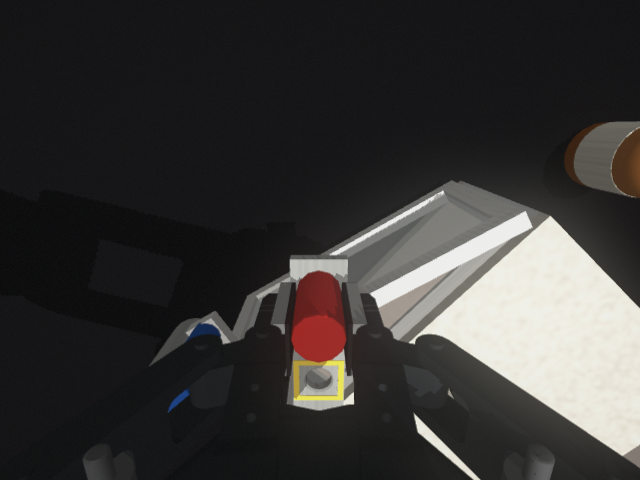

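The knob is held at (505,230) in the enlarged side view, with the yellow hole just behind it. Forces are only the bar's weight. I'll lower in small steps and watch the force.

```bash
python3 - <<'E'
from h import *
for z in (.208,.203,.199,.195,.191,.187,.1845):
    bot.servo_line([*geo.stay(-.36),z],velocity=.03); o=st(z)
    if o['wrist_force'][2]>12 or np.linalg.norm(o['wrist_force'])>25: print('stop');break
pic('side','s7')
cv2.imwrite("pics/s7z.png",cv2.resize(cv2.imread("pics/s7.png")[160:350,190:450],None,fx=3,fy=3,interpolation=cv2.INTER_CUBIC))
E
```

```text
0.208 t23.40 p [0.4664 0.0793 0.2078] F [-0.2 -0.5 -2.1] g0.0210 q [ 0.17  0.16  1.99 -0.    0.99 -0.42]
0.203 t23.72 p [0.4664 0.0793 0.2028] F [-0.1 -1.1 -2.3] g0.0206 q [ 0.17  0.17  1.99 -0.    0.98 -0.42]
0.199 t24.00 p [0.4664 0.0793 0.1988] F [ 0.  -1.4 -2.4] g0.0210 q [ 0.17  0.18  2.   -0.    0.97 -0.42]
0.195 t24.28 p [0.4664 0.0793 0.1948] F [ 0.8 -1.6 -1.9] g0.0206 q [ 0.17  0.18  2.   -0.    0.96 -0.42]
0.191 t24.57 p [0.4664 0.0793 0.1908] F [ 1.5 -1.3 -1.2] g0.0209 q [ 0.17  0.19  2.01 -0.    0.95 -0.42]
0.187 t24.85 p [0.4664 0.0793 0.1868] F [ 1.  -2.7 -1.2] g0.0208 q [ 0.17  0.19  2.01 -0.    0.94 -0.42]
0.1845 t25.10 p [0.4664 0.0795 0.1845] F [-0.2  0.1  0.3] g0.0209 q [ 0.17  0.2   2.01  0.    0.93 -0.42]
```

View pics/s7z.png

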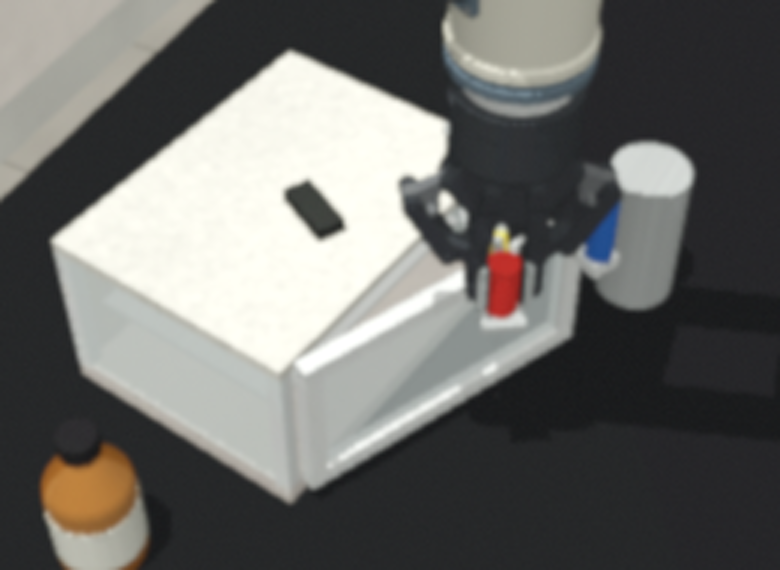

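The bar went down to its original seat height with no push-back, and the peg shows near (500,232) behind the knob. I'll release, rise, move aside and check.

```bash
python3 - <<'E'
from h import *
hand.move_gripper(.045);st('open')
bot.servo_line([*geo.stay(-.36),.29],velocity=.1);st('up')
bot.goto_joints([-1.271,.2,1.6,0,1.25,0]);st('away')
for n in('top','side'): pic(n,n[0]+'8')
for n,(a,b,e,f) in dict(t8=(120,310,180,440),s8=(160,350,190,450)).items():
    cv2.imwrite(f"pics/{n}z.png",cv2.resize(cv2.imread(f"pics/{n}.png")[a:b,e:f],None,fx=3,fy=3,interpolation=cv2.INTER_CUBIC))
for nm in('t8','s8'):
    d=np.load(f"pics/{nm}.npz")
    for nme,p in dict(peg=[*geo.door(.31,.15),.172],handtop=[*geo.door(.31,.22,.035),.196],knobtop=[*geo.stay(-.36),.2],mid=[*geo.stay(-.36,.1154),.158],midup=[*geo.stay(-.36,.1154),.172]).items():
        print(nm,nme,((proj(d['K'],d['V'],p)-([180,120] if nm=='t8' else [190,160]))*3+1).round(0))
E
```

```text
open t25.51 p [0.4665 0.0794 0.1846] F [0.6 0.2 0.3] g0.0451 q [ 0.17  0.2   2.01  0.    0.93 -0.42]
up t26.72 p [0.466  0.0793 0.2893] F [ 0.5  0.2 -1.1] g0.0452 q [ 0.17  0.07  1.9   0.    1.17 -0.42]
away t29.28 p [ 0.1826 -0.5827  0.3571] F [ 0.6  0.7 -0.1] g0.0447 q [-1.27  0.2   1.6   0.    1.25 -0.  ]
t8 peg [398. 447.]
t8 handtop [471. 541.]
t8 knobtop [327. 492.]
t8 mid [397. 447.]
t8 midup [398. 447.]
s8 peg [488. 233.]
s8 handtop [607. 191.]
s8 knobtop [503. 263.]
s8 mid [487. 248.]
s8 midup [488. 233.]
```

View pics/s8z.png

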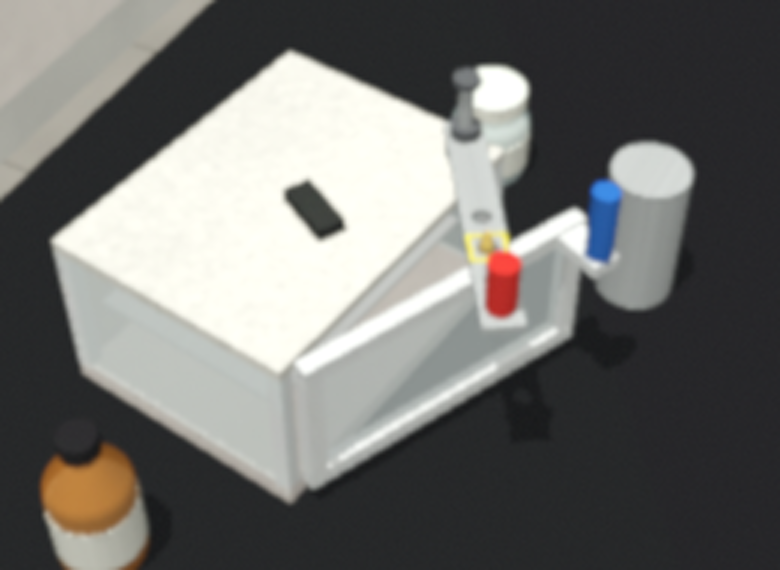

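View pics/t8z.png

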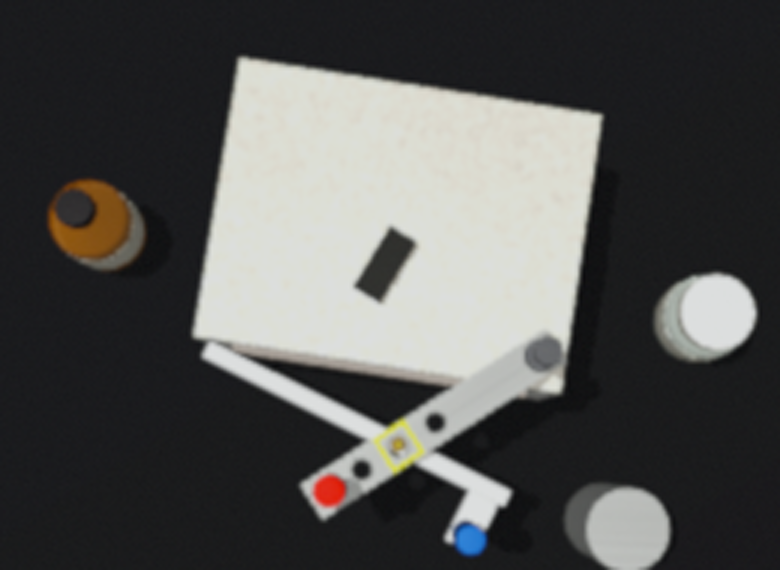

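```bash
python3 - <<'E'
import cv2,numpy as np
a=cv2.imread("pics/side0.png")[210:280,300:360];b=cv2.imread("pics/s8.png")[210:280,325:385]
cv2.imwrite("pics/cmp.png",cv2.resize(np.hstack([a,b]),None,fx=6,fy=6,interpolation=cv2.INTER_CUBIC))
from h import geo,proj
for n,s in(('side0',0),('s8',-.36)):
    d=np.load(f"pics/{n}.npz");f=d['f'].astype(int);m=(f[...,0]>120)&(f[...,1]<70)&(f[...,2]<70)
    m[:200]=0;m[300:]=0;y,x=np.nonzero(m);print(n,x.mean(),y.mean(),y.min(),y.max(),'pred mid down',proj(d['K'],d['V'],[*geo.stay(s),.18]),'lift10',proj(d['K'],d['V'],[*geo.stay(s),.19]))
E
```

```text
side0 324.5986394557823 252.91836734693877 244 262 pred mid down [324.3078229  252.80179048] lift10 [324.331324   249.08980278]
s8 357.1145038167939 256.42748091603056 249 264 pred mid down [356.78928088 254.73644325] lift10 [357.0700653  251.02202561]
```

View pics/cmp.png

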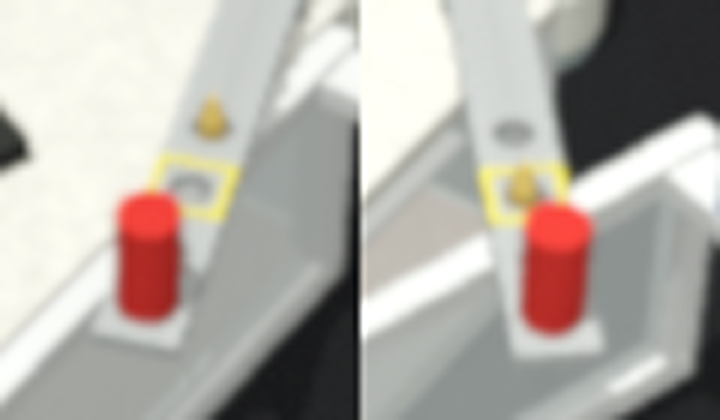

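The peg stands through the yellow hole as far as it did through the first hole at the start. The knob's image height also fits a stay that is fully down.

```bash
python3 - <<'E'
from workcell import *
from workcell import hand_in
hand_in()
E
```

```text
the job is handed in; nothing more can be done
```

The cabinet door now stands open at about 0.31 rad, held by the stay's middle, yellow-framed hole on the peg. I lifted the stay off, laid it on the rubber rest and let go. Then I pulled the door open by its blue handle, took the stay again, lowered its middle hole over the peg, let go and moved the arm away. I handed in at about 29 s of the 72 s.

**Last checks:**
- **Peg and hole:** both cameras show the peg up through the yellow hole. It stands out as far as it did from the first hole at the start.
- **Stay fully down:** the gripper let go at the same height as at the first grasp (0.1845 m). The knob's image height agrees to within about 2 px, and any difference is on the low side.
- **Forces:** the wrist force stayed under about 10 N at every point I read it.
- **Bottle, jar and canister:** they appear at the same pixels as at the start.

No check failed. The only disagreements were offsets of 1–3 mm between the two cameras, which is about the calibration's accuracy.

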